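Key and close the lid of a duplicating flask

TASK

The round grey plastic lid of the metal duplicating flask is stuck proud because it rides on the flask's index pin. Push against the side of the lid's tall pouring spout with a fingertip to turn the lid until the notch in its rim stands over the pin, then press the lid straight down until it is fully home on the flask's rim. Only push and press: do not pinch the spout or the vent stub, do not lift the lid, and leave the loose things round the flask where they are.

Things in the scene. Friction and masses are not known exactly. Their poses are not given: they have to be found in the camera images.
- flask: Round aluminium flask standing firmly on the worktop (it does not shift), 114 mm in diameter over its wall, 128 mm over its foot, rim 46 mm above the worktop. Origin: centre of its underside, on the axis of the lid. Its -x side carries a small upright ear (19 mm wide, reaching 68 mm from the axis) with the index pin on it.
- pin (a point): Tip of the index pin: an upright 7 mm steel pin with a rounded tip, fixed on the flask's rim at the ear, 53 mm from the axis (on the flask's -x axis), rising 8 mm above the rim. While the lid is proud the pin stands under the lid's edge, and shows just outside it.
- lid_centre (a point): Centre of the lid's flat top face, the place to press (a flat round area between spout and vent stub). The lid is a grey plastic disc 112 mm in diameter and 8 mm thick; its top is 62 mm above the worktop while proud, 54 mm when home.
- notch (a point): The notch in the lid's rim, 10 mm wide and 10 mm deep from the edge, open at top and bottom; the point is at the lid's top face, 53 mm from the axis. With this point straight above or at the pin the lid can go down.
- spout (a point): Pouring spout of the lid: a round upright stub 17 mm in diameter (19 mm at its mouth), rising 22 mm from the lid's top face, 36 mm from the axis, straight across from the notch. The point is on its axis, half-way up. Fixed to the lid: push its side to turn the lid.
- vent (a point): Vent stub of the lid: a round upright stub 10 mm in diameter, 12 mm high, 34 mm from the axis on the notch's side. The point is half-way up, on its axis. Fixed to the lid.
- lid_turn (a joint): Turn of the lid on the flask's vertical axis, rad: 0 = notch exactly over the pin; positive = lid turned counter-clockwise seen from above. It starts between 0.6 and 1.7, so the lid must be turned clockwise. A rubber seal makes it stiff (0.07 N m, some 2 N at the spout) and it stays where it is left. The notch clears the pin by about 0.03 rad either way; within about 0.05 rad the pin's rounded tip guides the lid round as it is pressed.
- lid_press (a joint): How far the lid has gone down, m: 0 = proud, on the pin; 0.008 = fully home on the rim; negative = lifted. The seal holds it wherever it is left; pressing it down takes about 7 N, and while the notch is away from the pin it only gives a millimetre or two under a hard push and springs back.
- wax_jar: brown jar with white screw lid, 52 mm wide, 48 mm high, loose, close behind the flask. Not to be disturbed. Origin: centre of its underside.
- cast_white: plaster dental cast with white base, 57x67x40 mm, loose, close beside the flask. Not to be disturbed. Origin: centre of its underside.
- tweezers: steel tweezers lying flat, 136 mm long along their y axis, 9 mm high, loose, close beside the flask. Not to be disturbed. Origin: centre of the underside.
- pin_box: blue box of dowel pins with clear lid, 64x91x24 mm, loose. Not to be disturbed. Origin: under its middle.
- dust_brush: wooden bench brush, 150 mm long along its y axis, 25 mm high, loose. Not to be disturbed. Origin: under its middle.
- beaker: clear measuring beaker, 65 mm wide, 88 mm high, loose. Not to be disturbed. Origin: centre of its underside.
- dropper: white dropper bottle with yellow cap, 24 mm wide, 76 mm high, loose, close behind the flask. Not to be disturbed. Origin: centre of its underside.
Mind the look-alikes: they are no part of the job. Of the things that look like the flask, the largest one is meant.

How it is judged:
By the outcome, as a careful person would: the job done as asked, in the order asked, and still so for the second after the job is handed in, with the robot touching nothing.
It also fails if it takes over 42 s, if anything falls off the work surface, if the arm or the gripper's body presses on something with over 40 N, if the wrist force passes 120 N, or if a joint passes its speed limit or range.

ROBOT

A 7-joint arm with a two-finger parallel gripper is mounted at the origin on a cart in front of the work surface, level with it; the furniture and walls round the work are solid. World frame = base frame: x ahead of the robot, y to its left, z up, the work surface at z = 0. Lengths are in m, angles in rad, forces in N, time in s.
With the tool pointing down it reaches from about 0.35 to 0.9 m from the base axis. Payload 8.1 kg.
Tool frame: the origin (TCP) lies midway between the tips of the shut fingers; the grasp point (between the pads) lies 19 mm behind it; z points along the fingers, y is the line along which they close (so a half turn about z gives the same grasp; the last joint's range is limited). The gripper opens to 85 mm and grips with 20 to 120 N. Pads are 22 mm wide; open, the fingers measure 114 mm over their backs; the gripper's body (76 mm by 85 mm) begins 54 mm behind the grasp point. The pads swing forward as they close: fully open they stand 13 mm farther back than shut.
Start: joints at [-1.292, 0.434, 0.025, 1.573, -0.012, 1.134, -0.075], TCP at [0.233, 0.58, 0.192] pointing down, gripper open.
Joint ranges: [-2.62, 2.62], [-0.44, 2.09], [-1.27, 1.32], [0.08, 2.57], [-1.32, 4.46], [0.12, 2], [-2.74, 2.74]. Speed limits (rad/s): [2.22, 2.22, 3.01, 3.01, 3.14, 3.14, 3.14].

INTERFACE

Orientations are given as a unit quaternion [w, x, y, z].
In Python, from bench import readout, read_camera, camera_model, order gives the robot as it stands.
- The arm moves only by the shell command python3 -m jog 'ROWS'. ROWS is JSON, a list of rows, each an object with "jaw": the opening in per cent of the stroke, from 0 (shut) to 100 (fully open); "linear": the shift along the tool's x, y, z in cm, a list of three; "roll": the turn about the tool's z in units of 5 degrees (1.0 is 5 degrees). A call has exactly 5 rows; each row shifts and turns the commanded pose from where the row before left it, along the tool's axes as they then stand; what a row does not reach is not made up. A row lasts 1/12 s, in which the tool goes at most 41.7 mm and 7.16 degrees, less where a joint would pass 70% of its speed; a pose out of reach is approached as far as the arm can. A call with a gripper value outside its range is refused whole. The fingers move at their own pace and stop on an object; the grip force is fixed at half the most. Time passes only in rows, so rows that do not move let the fingers close, or fill a call up. It gives the time, the measured TCP pose, the force, the opening and the grip force at its end, in the units of the state.
- readout.get_obs(): the state, without advancing time (a new reading comes with each control period).
- read_camera(name): name is "scene" or "side" or "wrist"; returns (picture, depth): 384x512x3 uint8, blue, green, red; 384x512 float32, m along the optical axis (not along the pixel's ray), 0 where there is no reading.
- camera_model(name): a dict with "vfov" (degrees; the focal length in pixels is half the picture's height over the tangent of half this angle, whatever the lens; pixels are square), "cx", "cy" (the principal point, pixels), "xyz" and "attitude" of the camera in the world. Camera axes: x right, y down, z forward; pixel columns grow to the right and rows downward; lengths in m; the calibration is good to about 2 mm. A picture is of the moment at which its call begins: read the wrist's pose just before it. camera_model takes no time and is no camera call; for the wrist camera it gives the pose at the moment of the call.
- order.finish_job(): hands the job in; it is judged then, once.
The state is a dict: "time_s": time; "qpos": joint angles; "dq": joint speeds; "joint_torque": joint torques, N m; "tool_pos": TCP position; "eef_rot": TCP orientation; "ft_force": force on the tool from outside, world axes, zero at the start; "moment": the same for the moment, N m; "gripper_width": opening from 0.0 (shut) to 1.0 (fully open); "grip_force": force on a finger pad.
Only numpy, scipy, OpenCV 4.12 (cv2) and the standard library are available. Lean on these libraries where they do the work, as an engineer would, in place of code of your own. Each camera call takes 0.05 s, during which the arm holds its last target. There are 200 camera calls.

## Working session

There is one attempt and no reset: what is moved stays moved. The work goes in short steps, Python scripts to look and compute and a shell command to move; the robot and the scene stay as the last step left them, time stands still between calls to the robot, and variables do not carry over. Pictures are saved under pics/ and viewed, at most 10 in all, crops included, and the job is handed in when it is done.

```bash
ls; mkdir -p pics; cat > h.py <<'E'
import numpy as np, cv2
from bench import readout, read_camera, camera_model, order
from scipy.spatial.transform import Rotation as R
def cam(n):
    m=camera_model(n); f=192/np.tan(np.radians(m["vfov"])/2); q=m["attitude"]
    return m,f,R.from_quat([q[1],q[2],q[3],q[0]]).as_matrix(),np.array(m["xyz"])
def ray(c,u,v,z):
    m,f,Rm,t=c; d=Rm@np.array([(u-m["cx"])/f,(v-m["cy"])/f,1]); return t+d*(z-t[2])/d[2]
def proj(c,p):
    m,f,Rm,t=c; q=Rm.T@(np.array(p)-t); return q[:2]/q[2]*f+[m["cx"],m["cy"]]
E
python3 - <<'E'
from h import *
print(readout.get_obs())
for n in ("scene","side","wrist"):
    print(n,camera_model(n)); p,d=read_camera(n); cv2.imwrite(f"pics/{n}0.png",p); np.save(f"pics/{n}0.npy",d)
E
```

```text
pics
{'time_s': 0.0, 'qpos': array([-1.2915992 ,  0.43521246,  0.02496998,  1.57408393, -0.01160822,
        1.13397311, -0.07510876]), 'dq': array([-0.00023229,  0.00041893, -0.00125326,  0.00012429, -0.00026699,
       -0.0016907 , -0.00150632]), 'joint_torque': array([ 4.69982588e-04, -6.70461416e+01,  1.02560151e+00, -3.16219819e+01,
        1.58311450e-02,  1.22356412e-02,  1.43550170e-05]), 'tool_pos': array([0.23271536, 0.57946678, 0.19093759]), 'eef_rot': array([-8.06206069e-05,  1.89780038e-01,  9.81826334e-01, -7.61634701e-04]), 'ft_force': array([ 0.3449772 ,  0.78225332, -0.1440247 ]), 'moment': array([-0.03371639, -0.00231843,  0.0053348 ]), 'grip_force': 0.0, 'gripper_width': 0.9987055328842008}
scene {'vfov': 43.41678118537619, 'cx': 258.0621323087912, 'cy': 194.0715336316363, 'xyz': array([-0.44857699, -0.94197148,  0.88511737]), 'attitude': array([-0.47119337,  0.80797784, -0.30333698,  0.18203103])}
side {'vfov': 45.99723096746264, 'cx': 254.89828374197225, 'cy': 197.30990987689063, 'xyz': array([ 0.23203664, -0.92318695,  0.78853905]), 'attitude': array([-0.46250557,  0.87636921, -0.12401869,  0.05181663])}
wrist {'vfov': 59.168933570136986, 'cx': 254.30605461829845, 'cy': 188.95955126668673, 'xyz': array([0.15851479, 0.60960175, 0.37245859]), 'attitude': array([0.13178518, 0.81775305, 0.55331925, 0.0880365 ])}
```

View pics/scene0.png

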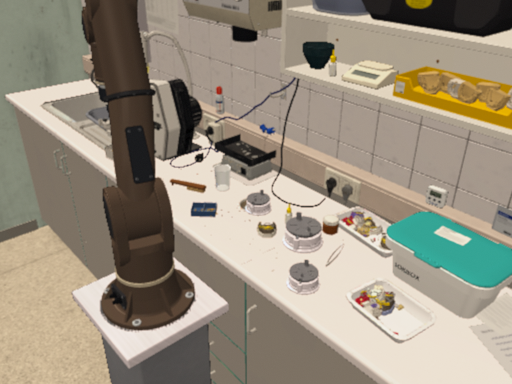

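View pics/side0.png

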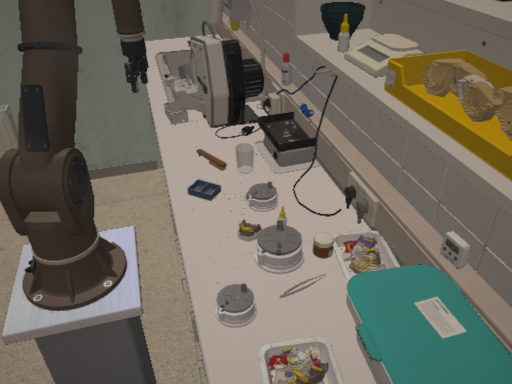

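Candidates for the flask: scene (303,232), (259,202) and (303,276). In the side view they are (279,245), (263,195) and (236,302). The middle one looks largest, has the jar, dropper and cast round it, and I'll check it in a close crop.

```bash
python3 - <<'E'
from h import *
for n,pts in (("side",[(279,240),(263,191),(236,297)]),("scene",[(304,228),(259,200),(303,272)])):
    c=cam(n); d=np.load(f"pics/{n}0.npy")
    for u,v in pts: 
        p=ray(c,u,v,0.062); print(n,u,v,p.round(3),"depth",d[v,u], "px/114mm", (c[1]*.114/d[v,u]).round(1))
a=cv2.imread("pics/side0.png")[200:280,225:345]; b=cv2.imread("pics/scene0.png")[190:270,250:370]
cv2.imwrite("pics/crop.png",cv2.resize(np.vstack([a,b])[:, :],None,fx=3.7,fy=3.7,interpolation=cv2.INTER_CUBIC))
E
```

```text
side 279 240 [ 0.503 -0.099  0.062] depth 1.1251533 px/114mm 45.8
side 263 191 [0.526 0.123 0.062] depth 1.3348237 px/114mm 38.6
side 236 297 [ 0.356 -0.253  0.062] depth 0.99721456 px/114mm 51.7
scene 304 228 [ 0.492 -0.102  0.062] depth 1.5017681 px/114mm 36.6
scene 259 200 [0.501 0.119 0.062] depth 1.6780205 px/114mm 32.8
scene 303 272 [ 0.333 -0.25   0.062] depth 1.330653 px/114mm 41.3
```

View pics/crop.png

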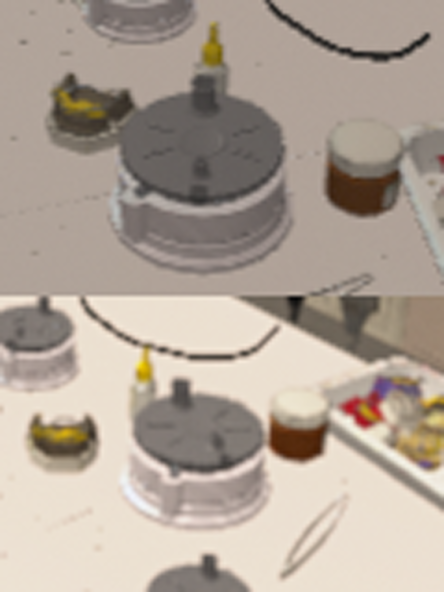

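The crop confirms the middle flask. Its lid is about 45 px wide in the side view, which matches 112 mm at that depth. The spout is on the far (+y) side, the notch on the near side and the ear at lower left. I'll move above it for a close wrist view.

```bash
python3 -m jog '[{"jaw":0,"linear":[-1.5,-1.5,-1.0],"roll":0},{"jaw":0,"linear":[-2.6,-2.6,-1.0],"roll":0},{"jaw":0,"linear":[-2.7,-2.7,-0.5],"roll":0},{"jaw":0,"linear":[-2.7,-2.7,-0.5],"roll":0},{"jaw":0,"linear":[-2.7,-2.7,-0.5],"roll":0}]'
python3 -m jog '[{"jaw":0,"linear":[-2.7,-2.7,-0.5],"roll":0},{"jaw":0,"linear":[-2.7,-2.7,-0.5],"roll":0},{"jaw":0,"linear":[-2.7,-2.7,-0.5],"roll":0},{"jaw":0,"linear":[-2.7,-2.7,-0.5],"roll":0},{"jaw":0,"linear":[-2.7,-2.7,-0.5],"roll":0}]'
```

```text
time_s: 0.57
tool_pos: [0.301, 0.4195, 0.2267]
eef_rot: [-0.0, 0.19, 0.982, -0.0]
ft_force: [2.1, 0.4, -0.0]
gripper_width: 0.305
grip_force: 0.0
time_s: 0.98
tool_pos: [0.3758, 0.2438, 0.2519]
eef_rot: [-0.0, 0.19, 0.982, 0.0]
ft_force: [0.9, 0.4, -0.0]
gripper_width: 0.001
grip_force: 0.0
```

```bash
python3 -m jog '[{"jaw":0,"linear":[-2.7,-2.7,0],"roll":0},{"jaw":0,"linear":[-2.7,-2.7,0],"roll":0},{"jaw":0,"linear":[-2.7,-2.7,0],"roll":0},{"jaw":0,"linear":[-2.7,-2.7,0],"roll":0},{"jaw":0,"linear":[-2.7,-2.7,0],"roll":0}]'
python3 -m jog '[{"jaw":0,"linear":[-2.7,-2.7,0],"roll":0},{"jaw":0,"linear":[-2.7,-2.7,0],"roll":0},{"jaw":0,"linear":[-2.7,-2.7,0],"roll":0},{"jaw":0,"linear":[-2.7,-2.7,0],"roll":0},{"jaw":0,"linear":[-1,-1,0],"roll":0}]'
python3 -m jog '[{"jaw":0,"linear":[0,0,0],"roll":0},{"jaw":0,"linear":[0,0,0],"roll":0},{"jaw":0,"linear":[0,0,0],"roll":0},{"jaw":0,"linear":[0,0,0],"roll":0},{"jaw":0,"linear":[0,0,0],"roll":0}]'
python3 - <<'E'
from h import *
import pickle
c=cam("wrist"); p,d=read_camera("wrist"); pickle.dump((c,p,d),open("w1.pkl","wb")); cv2.imwrite("pics/w1.png",p)
print(c[3],proj(c,[.5,-.1,.062]))
E
```

```text
time_s: 1.4
tool_pos: [0.4507, 0.0683, 0.2518]
eef_rot: [0.0, 0.19, 0.982, 0.0]
ft_force: [0.6, 0.8, 0.2]
gripper_width: 0.003
grip_force: 0.0
time_s: 1.82
tool_pos: [0.5169, -0.0891, 0.2518]
eef_rot: [0.001, 0.192, 0.981, -0.001]
ft_force: [0.1, -0.2, -0.1]
gripper_width: 0.001
grip_force: 0.0
time_s: 2.23
tool_pos: [0.5159, -0.0819, 0.2517]
eef_rot: [-0.0, 0.189, 0.982, 0.0]
ft_force: [0.4, -0.2, 0.4]
gripper_width: 0.0
grip_force: 0.0
[ 0.44154135 -0.05232202  0.43320113] [233.83862165 145.9826282 ]
```

View pics/w1.png

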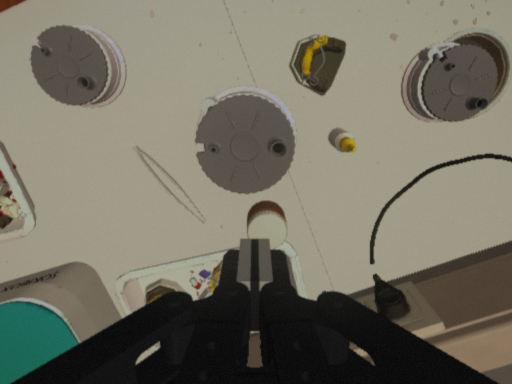

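The wrist view shows the lid centre near (245,144), the spout at (278,147), the vent at (213,149), the notch at (200,148) and the pin's ear at (208,103). The jar is at (267,222), the dropper at (345,141) and the tweezers at (170,185). Next I'll measure these accurately.

```bash
python3 - <<'E'
from h import *
import pickle
c,p,d=pickle.load(open("w1.pkl","rb"))
g=cv2.cvtColor(p,cv2.COLOR_BGR2GRAY)
m=((g<150)&(g>30)).astype(np.uint8); m[:, :180]=0; m[:,310:]=0; m[:80]=0; m[198:]=0
n,l,s,cc=cv2.connectedComponentsWithStats(m); k=l[144,235]
cs,_=cv2.findContours((l==k).astype(np.uint8),0,1); h=cv2.convexHull(max(cs,key=cv2.contourArea))
w=np.array([ray(c,u,v,.062)[:2] for u,v in h[:,0]])
A=np.c_[2*w,np.ones(len(w))]; x=np.linalg.lstsq(A,(w**2).sum(1),rcond=None)[0]; r=np.sqrt(x[2]+x[0]**2+x[1]**2)
print("lid",x[:2].round(4),"r",r.round(4)); C=x[:2]
for nm,u,v,z in (("spoutTop",278,147,.084),("notch",201,148,.062),("vent",213,149,.074),("pin/ear",208,103,.052),("jar",267,222,.048),("dropper",346,143,.076),("castNear",323,93,.04),("beside",199,219,.009)):
    q=ray(c,u,v,z)[:2]; e=q-C; print(nm,q.round(4),"r",np.hypot(*e).round(4),"ang",np.degrees(np.arctan2(e[1],e[0])).round(1))
z=p[80:205,170:370].copy(); cv2.imwrite("pics/w1c.png",cv2.resize(z,None,fx=4,fy=4,interpolation=cv2.INTER_CUBIC))
E
```

```text
lid [ 0.5095 -0.0861] r 0.0624
spoutTop [ 0.5146 -0.0547] r 0.0318 ang 80.8
notch [ 0.4886 -0.1348] r 0.053 ang -113.3
vent [ 0.4928 -0.1206] r 0.0383 ang -115.8
pin/ear [ 0.4473 -0.1091] r 0.0664 ang -159.7
jar [ 0.6052 -0.1005] r 0.0967 ang -8.6
dropper [0.539  0.0139] r 0.1043 ang 73.6
castNear [0.4852 0.0131] r 0.1022 ang 103.8
beside [ 0.5833 -0.1897] r 0.1272 ang -54.5
```

View pics/w1c.png

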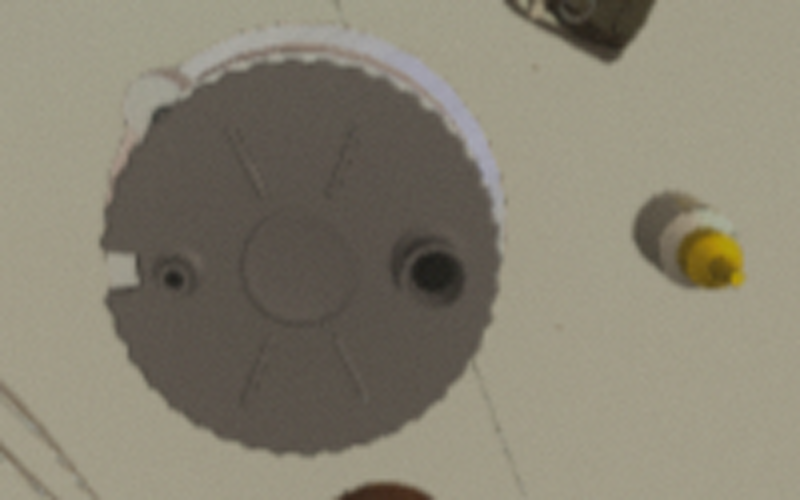

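```bash
python3 - <<'E'
from h import *
import pickle
c,p,d=pickle.load(open("w1.pkl","rb"))
f=lambda a,b,z: ray(c,170+a/4-.4,80+b/4-.4,z)[:2]
S=f(436,271,.084); N=f(121,271,.062); V=f(174,278,.074); D=f(300,267,.062)
C=N+(S-N)*53/89
w=np.array([f(a,b,.062) for a,b in ((105,245),(498,245),(300,455),(440,405),(160,395))])
A=np.c_[2*w,np.ones(len(w))]; x=np.linalg.lstsq(A,(w**2).sum(1),rcond=None)[0]
print("circle",x[:2],np.sqrt(x[2]+x[:2]@x[:2]))
for nm,q in dict(S=S,N=N,V=V,D=D,C=C,E1=f(152,98,.046),E2=f(128,85,.046),P=f(160,115,.052)).items():
    e=q-D; print(nm,q.round(4),"r",np.hypot(*e).round(4),"ang",np.degrees(np.arctan2(e[1],e[0])).round(1))
print("S-N",np.linalg.norm(S-N), np.degrees(np.arctan2(*(S-N)[::-1])))
E
```

```text
circle [ 0.50582402 -0.08872815] 0.05473832051275062
S [ 0.5152 -0.0543] r 0.0363 ang 73.4
N [ 0.4874 -0.1357] r 0.0497 ang -110.4
V [ 0.493  -0.1205] r 0.0336 ang -110.6
D [ 0.5048 -0.0891] r 0.0 ang 0.0
C [ 0.504  -0.0872] r 0.002 ang 114.3
E1 [ 0.4483 -0.1109] r 0.0606 ang -158.9
E2 [ 0.4426 -0.1157] r 0.0677 ang -156.8
P [ 0.4531 -0.1098] r 0.0557 ang -158.1
S-N 0.08596155454098284 71.17943459282661
```

Measured values:

| Quantity | Value |
|---|---|
| Lid axis | about (0.505, -0.0885) |
| Spout angle | about 71° |
| Pin angle | about -158° |
| Turn needed | about 49° clockwise (0.86 rad) |

These agree with the given radii: spout 36 mm, vent 34 mm and ear 68 mm. I'll come down on the counter-clockwise side of the spout, with the tool's y axis radial.

```bash
python3 -m jog '[{"jaw":0,"linear":[1.9,1.2,0.5],"roll":0},{"jaw":0,"linear":[1.9,1.2,0.5],"roll":0},{"jaw":0,"linear":[0,0,3.5],"roll":0},{"jaw":0,"linear":[0,0,3.5],"roll":0},{"jaw":0,"linear":[0,0,3.5],"roll":0}]'
python3 -m jog '[{"jaw":0,"linear":[0,0,2.5],"roll":0},{"jaw":0,"linear":[0,0,1.5],"roll":0},{"jaw":0,"linear":[0,0,0.8],"roll":0},{"jaw":0,"linear":[0,0,0],"roll":0},{"jaw":0,"linear":[0,0,0],"roll":0}]'
python3 - <<'E'
from h import *
p,d=read_camera("side"); q,_=read_camera("wrist"); q=q[60:330,130:390]
cv2.imwrite("pics/s2.png",np.hstack([cv2.resize(p[195:285,220:340],(480,360),interpolation=2),cv2.resize(q,(347,360))])[:,:800])
E
```

```text
time_s: 2.7
tool_pos: [0.4901, -0.0456, 0.1362]
eef_rot: [0.001, 0.189, 0.982, 0.001]
ft_force: [0.3, -0.3, 0.4]
gripper_width: -0.001
grip_force: 0.0
time_s: 3.12
tool_pos: [0.4901, -0.0466, 0.0892]
eef_rot: [0.0, 0.19, 0.982, 0.0]
ft_force: [1.2, -0.3, -0.3]
gripper_width: 0.002
grip_force: 0.0
```

View pics/s2.png

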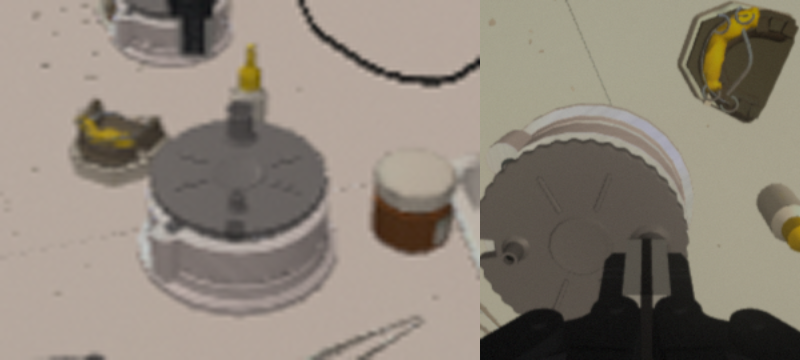

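```bash
python3 - <<'E'
from h import *
o=readout.get_obs(); t=o["tool_pos"]; print(t,o["eef_rot"])
S=[.5167,-.0545,.084]
c=cam("side"); 
for n,q in(("tcp",t),("spout",S)): u=proj(c,q); print(n,u,"crop",(u-[220,195])*4)
c=cam("wrist")
for n,q in(("tcp",t),("spout",S),("C",[.505,-.0885,.062])): u=proj(c,q); print(n,u,"crop",(u-[130,60])*1.333+[480,0])
E
```

```text
[ 0.49080904 -0.04677566  0.08990917] [1.02910151e-03 1.89658918e-01 9.81849440e-01 3.35458903e-04]
tcp [268.13493751 219.75261035] crop [192.53975005  99.0104414 ]
spout [278.77579092 221.53581521] crop [235.10316367 106.14326083]
tcp [254.37088625 221.99149108] crop [645.78639137 215.9346576 ]
spout [258.29555222 257.66054474] crop [651.01797111 263.48150614]
C [205.76334278 243.76222352] crop [580.99253593 244.95504395]
```

The side crop shows the dark finger ending higher than the reported TCP, at crop (195,52) against a projected (192,99). The light pads may be blending into the worktop, so I'll check with depth.

```bash
python3 - <<'E'
from h import *
c=cam("side"); p,d=read_camera("side")
def pt(c,d,u,v):
    m,f,Rm,t=c; z=d[v,u]; return (t+Rm@np.array([(u-m["cx"])/f*z,(v-m["cy"])/f*z,z])).round(3)
for v in range(198,226,3): print(v,pt(c,d,268,v),p[v,268])
c=cam("wrist"); p,d=read_camera("wrist"); print("wrist")
for v in range(210,262,6): print(v,pt(c,d,247,v),p[v,247],pt(c,d,258,v))
E
```

```text
198 [ 0.483 -0.075  0.178] [31 29 28]
201 [ 0.487 -0.06   0.158] [42 41 41]
204 [ 0.487 -0.059  0.148] [33 33 33]
207 [ 0.487 -0.061  0.14 ] [38 38 37]
210 [0.536 0.105 0.005] [116 119 130]
213 [ 0.534  0.1   -0.002] [157 167 181]
216 [0.529 0.083 0.001] [157 167 182]
219 [0.524 0.068 0.002] [157 166 181]
222 [ 0.521  0.058 -0.002] [158 168 182]
225 [ 0.517  0.044 -0.001] [155 165 180]
wrist
210 [ 0.493 -0.053  0.061] [75 84 91] [ 0.496 -0.046  0.061]
216 [ 0.497 -0.055  0.061] [76 85 92] [ 0.5   -0.048  0.061]
222 [ 0.501 -0.056  0.062] [78 83 91] [ 0.503 -0.049  0.062]
228 [ 0.505 -0.058  0.061] [74 82 89] [ 0.507 -0.051  0.062]
234 [ 0.509 -0.059  0.062] [60 66 73] [ 0.509 -0.052  0.067]
240 [ 0.479 -0.046  0.135] [71 79 84] [ 0.481 -0.041  0.134]
246 [ 0.479 -0.046  0.141] [71 80 83] [ 0.481 -0.041  0.141]
252 [ 0.48  -0.046  0.145] [74 83 88] [ 0.482 -0.042  0.144]
258 [ 0.48  -0.046  0.149] [72 79 83] [ 0.481 -0.041  0.15 ]
```

Depth puts the real fingertips at z≈0.134, about 44 mm short of the reported TCP, while the arm and camera poses agree with the scene. I'll descend in small steps, watching the force, and measure the tip height again.

```bash
python3 -m jog '[{"jaw":0,"linear":[0,0,0.6],"roll":0},{"jaw":0,"linear":[0,0,0.6],"roll":0},{"jaw":0,"linear":[0,0,0.6],"roll":0},{"jaw":0,"linear":[0,0,0.3],"roll":0},{"jaw":0,"linear":[0,0,0],"roll":0}]'
cat > tip.py <<'E'
from h import *
o=readout.get_obs(); print(o["tool_pos"].round(4),o["ft_force"].round(1),o["gripper_width"])
def pt(c,d,u,v):
    m,f,Rm,t=c; z=d[v,u]; return (t+Rm@np.array([(u-m["cx"])/f*z,(v-m["cy"])/f*z,z])).round(3)
c=cam("wrist"); p,d=read_camera("wrist")
for v in range(222,262,4): print(v,pt(c,d,247,v),pt(c,d,254,v),pt(c,d,262,v))
E
python3 tip.py
```

```text
time_s: 3.73
tool_pos: [0.489, -0.0469, 0.0667]
eef_rot: [-0.001, 0.19, 0.982, -0.0]
ft_force: [0.2, 0.0, 0.3]
gripper_width: -0.002
grip_force: 0.0
[ 0.489  -0.0469  0.0667] [0.2 0.  0.3] -0.00179597277589169
222 [ 0.49  -0.052  0.06 ] [ 0.491 -0.048  0.061] [ 0.493 -0.043  0.062]
226 [ 0.492 -0.053  0.061] [ 0.494 -0.049  0.061] [ 0.495 -0.044  0.062]
230 [ 0.494 -0.054  0.061] [ 0.496 -0.05   0.061] [ 0.498 -0.046  0.06 ]
234 [ 0.497 -0.055  0.062] [ 0.499 -0.051  0.061] [ 0.5   -0.046  0.061]
238 [ 0.5   -0.056  0.061] [ 0.501 -0.052  0.062] [ 0.503 -0.047  0.061]
242 [ 0.478 -0.046  0.113] [ 0.479 -0.043  0.113] [ 0.481 -0.04   0.112]
246 [ 0.477 -0.046  0.118] [ 0.479 -0.043  0.117] [ 0.48  -0.04   0.117]
250 [ 0.478 -0.046  0.12 ] [ 0.479 -0.043  0.12 ] [ 0.48 -0.04  0.12]
254 [ 0.478 -0.046  0.124] [ 0.478 -0.043  0.125] [ 0.481 -0.04   0.122]
258 [ 0.478 -0.046  0.127] [ 0.479 -0.043  0.127] [ 0.48  -0.04   0.127]
```

No contact at TCP z 0.067, so the tip really is about 44 mm behind the reported TCP. I'll go down another 38 mm.

```bash
python3 -m jog '[{"jaw":0,"linear":[0,0,1.0],"roll":0},{"jaw":0,"linear":[0,0,1.0],"roll":0},{"jaw":0,"linear":[0,0,0.9],"roll":0},{"jaw":0,"linear":[0,0,0.6],"roll":0},{"jaw":0,"linear":[0,0,0],"roll":0}]'
python3 tip.py
```

```text
time_s: 4.2
tool_pos: [0.4886, -0.0469, 0.031]
eef_rot: [-0.001, 0.19, 0.982, -0.0]
ft_force: [0.6, 0.7, 0.6]
gripper_width: -0.001
grip_force: 0.0
[ 0.4886 -0.0469  0.031 ] [0.6 0.7 0.6] -0.0005145054219455186
222 [ 0.475 -0.045  0.062] [ 0.476 -0.042  0.061] [ 0.48  -0.039  0.055]
226 [ 0.477 -0.046  0.062] [ 0.478 -0.043  0.061] [ 0.48  -0.039  0.061]
230 [ 0.479 -0.047  0.061] [ 0.48  -0.044  0.061] [ 0.482 -0.04   0.061]
234 [ 0.48  -0.047  0.063] [ 0.482 -0.044  0.062] [ 0.483 -0.041  0.062]
238 [ 0.483 -0.049  0.061] [ 0.485 -0.045  0.06 ] [ 0.485 -0.042  0.062]
242 [ 0.477 -0.046  0.078] [ 0.478 -0.043  0.078] [ 0.48  -0.04   0.078]
246 [ 0.478 -0.046  0.08 ] [ 0.479 -0.043  0.081] [ 0.48  -0.04   0.081]
250 [ 0.478 -0.046  0.084] [ 0.479 -0.043  0.085] [ 0.48  -0.04   0.086]
254 [ 0.478 -0.046  0.088] [ 0.479 -0.043  0.088] [ 0.48  -0.04   0.089]
258 [ 0.478 -0.046  0.091] [ 0.479 -0.043  0.091] [ 0.481 -0.04   0.09 ]
```

```bash
python3 -m jog '[{"jaw":0,"linear":[0,0,0.4],"roll":0},{"jaw":0,"linear":[0,0.1,0.3],"roll":0},{"jaw":0,"linear":[-0.4,0.1,0],"roll":0},{"jaw":0,"linear":[-0.3,0.1,0],"roll":0},{"jaw":0,"linear":[-0.2,0,0],"roll":0}]'
```

```text
time_s: 4.67
tool_pos: [0.5001, -0.0473, 0.0259]
eef_rot: [0.0, 0.19, 0.982, 0.0]
ft_force: [-1.8, 2.4, 1.5]
gripper_width: 0.001
grip_force: 1.2
```

Contact with the spout is made. Now I'll follow the arc clockwise, 4° per row.

```bash
python3 -m jog '[{"jaw":0,"linear":[-0.26,0.13,0],"roll":0.8},{"jaw":0,"linear":[-0.26,0.13,0],"roll":0.8},{"jaw":0,"linear":[-0.26,0.13,0],"roll":0.8},{"jaw":0,"linear":[-0.26,0.13,0],"roll":0.8},{"jaw":0,"linear":[-0.26,0.13,0],"roll":0.8}]'
cat > st.py <<'E'
from h import *
o=readout.get_obs(); t=o["tool_pos"]; q=o["eef_rot"]; M=R.from_quat([q[1],q[2],q[3],q[0]]).as_matrix()
C=np.array([.505,-.0885]); e=t[:2]-C
print(t.round(4),"yang",np.degrees(np.arctan2(M[1,1],M[0,1])).round(1),"a,b",(M[:2,0]@e).round(4),(M[:2,1]@e).round(4),"F tool",(M.T@o["ft_force"]).round(1))
E
python3 st.py
```

```text
time_s: 5.08
tool_pos: [0.5137, -0.0478, 0.0259]
eef_rot: [-0.0, 0.359, 0.933, 0.0]
ft_force: [-2.3, 1.1, 1.6]
gripper_width: 0.001
grip_force: 1.1
[ 0.5137 -0.0478  0.0259] yang 48.0 a,b 0.0208 0.0361 F tool [ 2.4 -0.7 -1.6]
```

```bash
python3 -m jog '[{"jaw":0,"linear":[-0.26,0.14,0],"roll":0.8},{"jaw":0,"linear":[-0.26,0.14,0],"roll":0.8},{"jaw":0,"linear":[-0.26,0.14,0],"roll":0.8},{"jaw":0,"linear":[-0.26,0.14,0],"roll":0.8},{"jaw":0,"linear":[-0.26,0.14,0],"roll":0.8}]'
python3 st.py
python3 - <<'E'
from h import *
import pickle
c=cam("wrist"); p,d=read_camera("wrist"); pickle.dump((c,p,d),open("w3.pkl","wb"))
C=[.505,-.0885]
u=lambda r,a,z:proj(c,[C[0]+r*np.cos(np.radians(a)),C[1]+r*np.sin(np.radians(a)),z]).round(0)
print("C",proj(c,[*C,.062]),"pin",u(.053,-158,.054),"notch guess",u(.053,-149,.062))
cv2.imwrite("pics/w3.png",cv2.resize(p[90:390],None,fx=1.55,fy=1.55,interpolation=2))
E
```

```text
time_s: 5.5
tool_pos: [0.5274, -0.0532, 0.0258]
eef_rot: [-0.0, 0.515, 0.857, 0.0]
ft_force: [-1.5, 0.8, 1.9]
gripper_width: -0.001
grip_force: 0.9
[ 0.5274 -0.0532  0.0258] yang 28.0 a,b 0.0207 0.0363 F tool [ 1.4 -0.9 -1.9]
C [181.36891941 289.08428664] pin [ 82. 271.] notch guess [ 77. 294.]
```

View pics/w3.png

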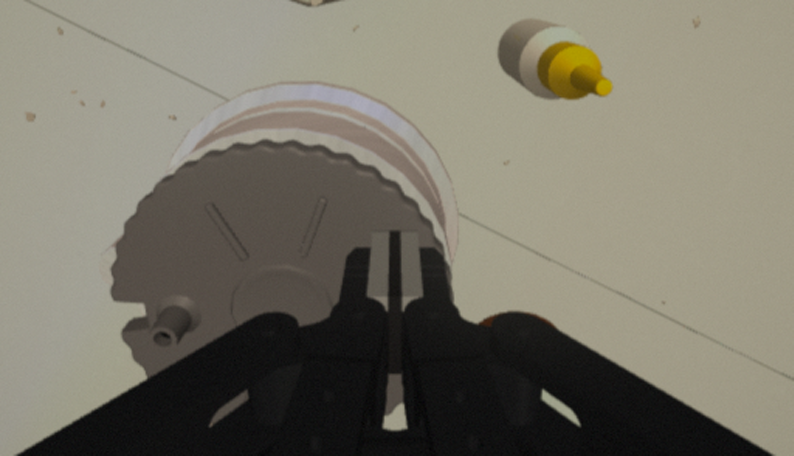

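The lid is turning with the finger: the notch now shows at px (84,291), the vent at (109,307) and the ear at (70,258). I'll compute the angle that remains.

```bash
python3 - <<'E'
from h import *
import pickle
c,p,d=pickle.load(open("w3.pkl","rb")); C=np.array([.505,-.0885])
for n,a,b,z in (("notch edge mid",125,311,.062),("notch in",148,311,.062),("ear tip",104,258,.046),("ear up",108,245,.046),("ear lo",104,280,.046),("pressC",282,300,.062),("vent",162,338,.074)):
    q=ray(c,a/1.55,90+b/1.55,z)[:2]; e=q-C; print(n,q.round(4),np.hypot(*e).round(4),np.degrees(np.arctan2(e[1],e[0])).round(1))
z=p[220:320,40:140]; cv2.imwrite("pics/w3c.png",cv2.resize(z,None,fx=6,fy=6,interpolation=2))
E
```

```text
notch edge mid [ 0.4607 -0.1131] 0.0507 -150.9
notch in [ 0.4673 -0.1096] 0.0432 -150.8
ear tip [ 0.444  -0.1103] 0.0648 -160.3
ear up [ 0.4436 -0.1048] 0.0636 -165.1
ear lo [ 0.4467 -0.1188] 0.0657 -152.6
pressC [ 0.5039 -0.0854] 0.0033 109.2
vent [ 0.4762 -0.1062] 0.0338 -148.4
```

View pics/w3c.png

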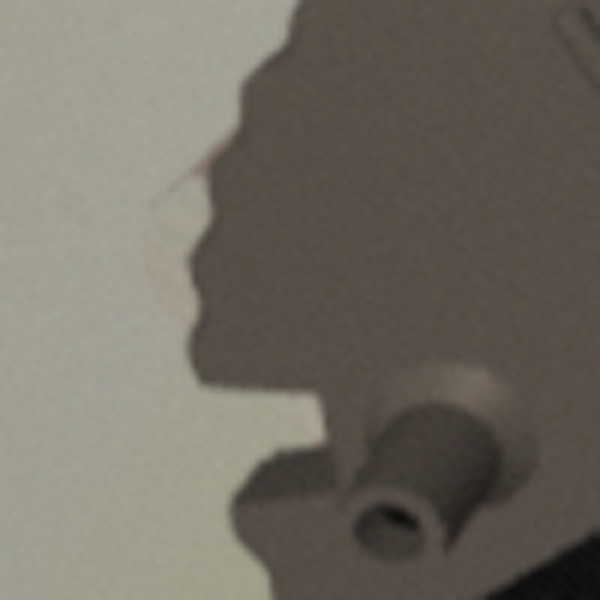

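```bash
python3 -m jog '[{"jaw":0,"linear":[-0.22,0.12,0],"roll":0.7},{"jaw":0,"linear":[-0.22,0.12,0],"roll":0.7},{"jaw":0,"linear":[0,0,0],"roll":0},{"jaw":0,"linear":[0,0,0],"roll":0},{"jaw":0,"linear":[0,0,0],"roll":0}]'
python3 st.py
python3 - <<'E'
from h import *
import pickle
c=cam("wrist"); p,d=read_camera("wrist"); pickle.dump((c,p,d),open("w4.pkl","wb"))
C=[.5045,-.088]; n=proj(c,[C[0]+.053*np.cos(np.radians(-158)),C[1]+.053*np.sin(np.radians(-158)),.054]).astype(int); print(n)
y,x=max(n[1]-45,0),max(n[0]-45,0); print(x,y)
z=p[y:y+90,x:x+90]; cv2.imwrite("pics/w4c.png",cv2.resize(z,None,fx=6,fy=6,interpolation=2))
E
```

```text
time_s: 5.97
tool_pos: [0.5317, -0.0564, 0.0258]
eef_rot: [0.0, 0.564, 0.826, 0.0]
ft_force: [0.4, 1.4, 0.4]
gripper_width: 0.0
grip_force: 0.6
[ 0.5317 -0.0564  0.0258] yang 21.3 a,b 0.0203 0.0365 F tool [ 1.1  0.9 -0.4]
[ 82 279]
37 234
```

View pics/w4c.png

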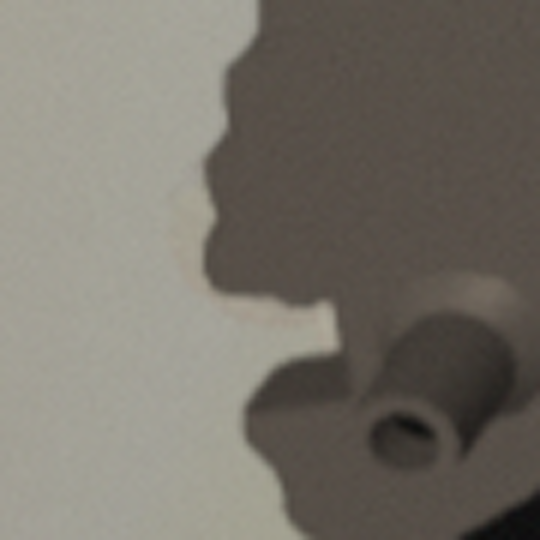

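```bash
python3 - <<'E'
from h import *
import pickle
c,p,d=pickle.load(open("w4.pkl","rb")); C=np.array([.5045,-.088])
for n,a,b,z in (("notch up",275,300,.062),("notch lo",305,403,.062),("notch in",335,352,.062),("ear edge1",225,312,.046),("ear edge2",300,322,.046),("vent top",402,440,.074)):
    q=ray(c,37+a/6-.4,234+b/6-.4,z)[:2]; e=q-C; print(n,q.round(4),np.hypot(*e).round(4),np.degrees(np.arctan2(e[1],e[0])).round(1))
E
```

```text
notch up [ 0.4585 -0.1036] 0.0486 -161.3
notch lo [ 0.463  -0.1127] 0.0483 -149.2
notch in [ 0.4642 -0.1068] 0.0444 -155.0
ear edge1 [ 0.4495 -0.12  ] 0.0636 -149.8
ear edge2 [ 0.4562 -0.1186] 0.0571 -147.6
vent top [ 0.4741 -0.1025] 0.0337 -154.5
```

The notch is now at about -155° and the pin at about -158°, so 3° more.

```bash
python3 -m jog '[{"jaw":0,"linear":[-0.19,0.10,0],"roll":0.6},{"jaw":0,"linear":[0,0,0],"roll":0},{"jaw":0,"linear":[0.6,0,0],"roll":0},{"jaw":0,"linear":[0.6,0,0],"roll":0},{"jaw":0,"linear":[0,0,-1.5],"roll":0}]'
python3 -m jog '[{"jaw":0,"linear":[0,0,-3.5],"roll":0},{"jaw":0,"linear":[-1.5,-1,-3.5],"roll":0},{"jaw":0,"linear":[-2.5,-1,-2.5],"roll":0},{"jaw":0,"linear":[-3.5,-1,-1.5],"roll":0},{"jaw":0,"linear":[-3,-0.6,-1],"roll":0}]'
python3 st.py
```

```text
time_s: 6.43
tool_pos: [0.527, -0.0448, 0.0388]
eef_rot: [-0.002, 0.586, 0.81, -0.001]
ft_force: [-0.6, 0.6, -0.5]
gripper_width: -0.001
grip_force: 0.0
time_s: 6.85
tool_pos: [0.528, -0.159, 0.1631]
eef_rot: [0.001, 0.586, 0.81, 0.001]
ft_force: [-0.7, 0.0, 0.4]
gripper_width: -0.002
grip_force: 0.0
[ 0.528  -0.159   0.1631] yang 18.3 a,b -0.0741 -0.0003 F tool [ 0.2 -0.7 -0.4]
```

```bash
python3 -m jog '[{"jaw":0,"linear":[0,0,0],"roll":0},{"jaw":0,"linear":[0,0,0],"roll":0},{"jaw":0,"linear":[0,0,0],"roll":0},{"jaw":0,"linear":[0,0,0],"roll":0},{"jaw":0,"linear":[0,0,0],"roll":0}]'
python3 st.py
python3 - <<'E'
from h import *
import pickle
c=cam("wrist"); p,d=read_camera("wrist"); pickle.dump((c,p,d),open("w5.pkl","wb"))
n=proj(c,[.5045,-.088,.062]).astype(int); print(n)
y,x=max(n[1]-78,0),max(n[0]-95,0); print(x,y)
z=p[y:y+145,x:x+190]; cv2.imwrite("pics/w5c.png",cv2.resize(z,None,fx=4,fy=4,interpolation=2))
E
```

```text
time_s: 7.27
tool_pos: [0.5275, -0.1558, 0.16]
eef_rot: [-0.001, 0.586, 0.81, -0.0]
ft_force: [0.7, -0.2, -0.0]
gripper_width: -0.001
grip_force: 0.0
[ 0.5275 -0.1558  0.16  ] yang 18.3 a,b -0.071 0.0003 F tool [-0.4  0.6  0. ]
[253  88]
158 10
```

View pics/w5c.png

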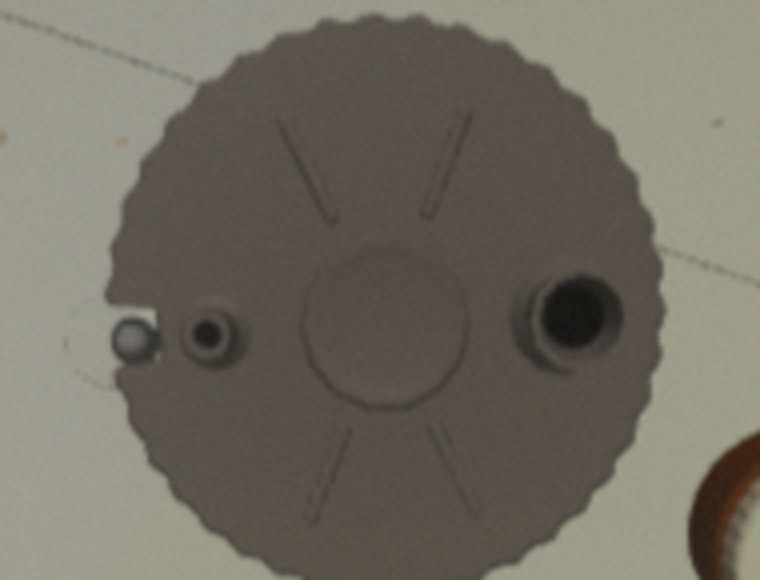

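The last picture shows the steel pin standing in the notch at crop (134,340), with the notch centre near (133,336). I'll compute the leftover angle and the press move.

```bash
python3 - <<'E'
from h import *
import pickle
c,p,d=pickle.load(open("w5.pkl","rb")); f=lambda a,b,z: ray(c,158+a/4-.4,10+b/4-.4,z)[:2]
D=f(386,329,.062); print("D",D)
w=np.array([f(a,b,.062) for a,b in ((107,300),(662,300),(380,15),(600,120),(130,430),(640,430),(200,90),(560,545))])
x=np.linalg.lstsq(np.c_[2*w,np.ones(len(w))],(w**2).sum(1),rcond=None)[0]; C=x[:2]; print("circle",C,np.sqrt(x[2]+C@C))
for n,q in dict(notch=f(133,336,.062),pin=f(134,340,.053),spout=f(574,313,.084),vent=f(208,335,.074)).items():
    for B in (D,C): e=q-B; print(n,q.round(4),np.hypot(*e).round(4),np.degrees(np.arctan2(e[1],e[0])).round(1))
o=readout.get_obs(); q=o["eef_rot"]; M=R.from_quat([q[1],q[2],q[3],q[0]]).as_matrix()
print("to D, tool cm",(M.T@(np.r_[D,0.06]-o["tool_pos"])*100).round(2))
E
```

```text
D [ 0.50563602 -0.08997866]
circle [ 0.50555323 -0.09004668] 0.055687174572460814
notch [ 0.4582 -0.1071] 0.0504 -160.2
notch [ 0.4582 -0.1071] 0.0503 -160.2
pin [ 0.4572 -0.1087] 0.0519 -158.9
pin [ 0.4572 -0.1087] 0.0518 -159.0
spout [ 0.5371 -0.0757] 0.0345 24.4
spout [ 0.5371 -0.0757] 0.0347 24.4
vent [ 0.4737 -0.1012] 0.0339 -160.6
vent [ 0.4737 -0.1012] 0.0338 -160.7
to D, tool cm [ 6.95 -0.   10.01]
```

The residual error is about 1.3° (0.02 rad), within the guide range. I'll press at (0.5056, -0.090): first over the centre, then down.

```bash
python3 -m jog '[{"jaw":0,"linear":[2.3,0,0],"roll":0},{"jaw":0,"linear":[2.35,0,0],"roll":0},{"jaw":0,"linear":[2.3,0,1.5],"roll":0},{"jaw":0,"linear":[0,0,3.0],"roll":0},{"jaw":0,"linear":[0,0,3.0],"roll":0}]'
python3 -m jog '[{"jaw":0,"linear":[0,0,2.5],"roll":0},{"jaw":0,"linear":[0,0,2.0],"roll":0},{"jaw":0,"linear":[0,0,1.2],"roll":0},{"jaw":0,"linear":[0,0,0.4],"roll":0},{"jaw":0,"linear":[0,0,0],"roll":0}]'
python3 st.py
```

```text
time_s: 7.73
tool_pos: [0.5068, -0.0887, 0.0853]
eef_rot: [0.0, 0.585, 0.811, 0.001]
ft_force: [0.2, 0.1, 0.5]
gripper_width: 0.005
grip_force: 0.0
time_s: 8.15
tool_pos: [0.5057, -0.0913, 0.0242]
eef_rot: [-0.001, 0.587, 0.81, -0.0]
ft_force: [-0.2, 0.8, 0.0]
gripper_width: -0.003
grip_force: 0.0
[ 0.5057 -0.0913  0.0242] yang 18.1 a,b -0.0029 -0.0002 F tool [ 0.8  0.1 -0. ]
```

```bash
python3 -m jog '[{"jaw":0,"linear":[0,0,0.4],"roll":0},{"jaw":0,"linear":[0,0,0.3],"roll":0},{"jaw":0,"linear":[0,0,0.2],"roll":0},{"jaw":0,"linear":[0,0,0.2],"roll":0},{"jaw":0,"linear":[0,0,0],"roll":0}]'
python3 -m jog '[{"jaw":0,"linear":[0,0,0.2],"roll":0},{"jaw":0,"linear":[0,0,0.2],"roll":0},{"jaw":0,"linear":[0,0,0],"roll":0},{"jaw":0,"linear":[0,0,0],"roll":0},{"jaw":0,"linear":[0,0,0],"roll":0}]'
```

```text
time_s: 8.57
tool_pos: [0.5071, -0.0917, 0.0148]
eef_rot: [0.001, 0.587, 0.81, 0.001]
ft_force: [-0.4, 0.3, 1.6]
gripper_width: 0.002
grip_force: 0.5
time_s: 8.98
tool_pos: [0.5075, -0.0916, 0.0137]
eef_rot: [0.001, 0.587, 0.809, 0.002]
ft_force: [-14.1, 4.3, 55.3]
gripper_width: 0.001
grip_force: 27.7
```

The force rose sharply to 55 N, so I'll measure the lid height by depth before pushing further.

```bash
cat > lid.py <<'E'
from h import *
o=readout.get_obs(); print(o["tool_pos"].round(4),o["ft_force"].round(1))
C=np.array([.5056,-.090])
for n in ("side","scene","wrist"):
    c=cam(n); p,d=read_camera(n); m,f,Rm,t=c
    v,u=np.mgrid[0:384,0:512]; P=t+np.stack([(u-m["cx"])/f*d,(v-m["cy"])/f*d,d],-1)@Rm.T
    r=np.hypot(P[...,0]-C[0],P[...,1]-C[1]); z=P[...,2]
    k=(r<.050)&(z>.045)&(z<.066)&(d>0); tb=(r>.075)&(r<.16)&(abs(z)<.006)&(d>0)
    print(n,"lid z",np.median(z[k]).round(4),k.sum(),"table",np.median(z[tb]).round(4))
    if n=="wrist": np.save("P.npy",P); cv2.imwrite("pics/now.png",p)
E
python3 lid.py
python3 - <<'E'
# same for the earlier proud view
import pickle,numpy as np
c,p,d=pickle.load(open("w5.pkl","rb")); m,f,Rm,t=c
v,u=np.mgrid[0:384,0:512]; P=t+np.stack([(u-m["cx"])/f*d,(v-m["cy"])/f*d,d],-1)@Rm.T
r=np.hypot(P[...,0]-.5056,P[...,1]+.09); z=P[...,2]; k=(r<.05)&(z>.045)&(z<.066); print("proud",np.median(z[k]))
E
```

```text
[ 0.5075 -0.0916  0.0137] [-14.1   4.3  55.3]
side lid z 0.0534 638 table -0.0004
scene lid z 0.0531 379 table -0.0009
wrist lid z 0.0531 22185 table -0.0008
proud 0.06126675058827763
```

All three views put the lid top at about 0.053, down 8 mm from 0.061, so it is home. I'll retreat straight up and check.

```bash
python3 -m jog '[{"jaw":0,"linear":[0,0,-0.5],"roll":0},{"jaw":0,"linear":[0,0,-1.0],"roll":0},{"jaw":0,"linear":[0,0,-2.5],"roll":0},{"jaw":0,"linear":[0,0,-3.5],"roll":0},{"jaw":0,"linear":[0,0,-3.5],"roll":0}]'
python3 -m jog '[{"jaw":0,"linear":[0,0,-3],"roll":0},{"jaw":0,"linear":[0,0,-1],"roll":0},{"jaw":0,"linear":[0,0,0],"roll":0},{"jaw":0,"linear":[0,0,0],"roll":0},{"jaw":0,"linear":[0,0,0],"roll":0}]'
python3 lid.py
```

```text
time_s: 9.55
tool_pos: [0.5056, -0.0917, 0.1213]
eef_rot: [-0.0, 0.587, 0.809, -0.0]
ft_force: [1.3, 0.3, -0.1]
gripper_width: 0.003
grip_force: 0.0
time_s: 9.97
tool_pos: [0.5055, -0.0911, 0.1588]
eef_rot: [-0.001, 0.587, 0.81, -0.0]
ft_force: [-0.4, 0.7, -0.2]
gripper_width: -0.004
grip_force: 0.0
[ 0.5055 -0.0911  0.1588] [-0.4  0.7 -0.2]
side lid z 0.0537 793 table -0.0005
scene lid z 0.0532 440 table -0.0009
wrist lid z 0.0532 9492 table -0.0009
```

The lid stays home (0.0535 m) and the tool is clear of everything, so I'm handing in.

```bash
python3 -c "from bench import order; print(order.finish_job())"
```

```text
the job is handed in; nothing more can be done
None
```

The lid was turned about 49° clockwise by pushing the spout until the notch stood over the pin, then pressed fully home (top about 53.5 mm above the worktop by depth), and the job is handed in with the arm clear; the final press peaked at about 55 N at the fingertips, and I took no after-picture of the loose things but felt no contact near them.

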